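# Lock a carving blank in the notched holding board

## Robot

A 6-joint arm with a two-finger parallel gripper is mounted at the origin on a cart in front of the work surface, level with it; the furniture and walls round the work are solid. World frame = base frame: x ahead of the robot, y to its left, z up, the work surface at z = 0. Lengths are in m, angles in rad, forces in N, time in s.
With the tool pointing down it reaches from about 0.225 to 0.875 m from the base axis. Payload 3.4 kg.
Tool frame: the origin (TCP) lies on the centre line of the jaws, within the pads' length; the fingertips stand 17 mm ahead of it and the grasp point (between the pads) lies 2 mm behind it; z points along the fingers, y is the line along which they close (so a half turn about z gives the same grasp; the last joint's range is limited). The gripper opens to 85 mm and grips with 20 to 120 N. Pads are 22 mm wide; open, the fingers measure 114 mm over their backs; the gripper's body (76 mm by 85 mm) begins 54 mm behind the grasp point. The pads swing forward as they close: fully open they stand 13 mm farther back than shut.
Start: joints at [-1.27, 0.276, 1.505, -0, 1.361, -0.121], TCP at [0.235, -0.525, 0.248] pointing down, gripper open.
Joint ranges: [-2.89, 2.89], [-0.75, 2.08], [0.22, 2.7], [-1.18, 4.32], [0.11, 2.71], [-2.7, 2.7]. Speed limits (rad/s): [2.57, 2.57, 3.14, 3.14, 3.14, 3.14].

## Interface

Orientations are given as a unit quaternion [w, x, y, z].
In Python, from rig import manip gives the robot as it stands.
- The arm moves only by the tool move_arm, never from a script. Its argument "steps" is one flat list of numbers, 7 for each row, row after row: the turn, a rotation vector about the world's x, y, z normalised to -1 to 1, where 1 is 360 degrees, then the shift along the world's x, y, z normalised to -1 to 1, where 1 is 1 m, then the opening, from -1 (shut) to 1 (fully open). A call has exactly 10 rows; each row is the pose to reach, as a shift and turn from the pose commanded when the call began, turning the shorter way round; what a row does not reach only later rows make up. A row lasts 1/10 s, in which the tool goes at most 50 mm and 8.59 degrees, less where a joint would pass 70% of its speed; a pose out of reach is approached as far as the arm can. A call with a number of a shift or a turn outside -1 to 1 is refused whole. A call with a gripper value outside its range is refused whole. The fingers move at their own pace and stop on an object; "squeeze" is the grip in N (left out, the last holds). Time passes only in rows, so rows that repeat a pose let the fingers close, or fill a call up. It gives the time, the measured TCP pose, the force, the opening and the grip force at its end, in the units of the state.
- manip.get_state(): the state, without advancing time (a new reading comes with each control period).
- manip.get_image(name): name is "side" or "top"; returns a dict with "pixels" (384x512x3 uint8, blue, green, red), "fx", "fy", "cx", "cy" (pixels), "R" (3x3) and "t" (3): a world point X has camera coordinates R X + t. Camera axes: x right, y down, z forward; pixel columns grow to the right and rows downward; lengths in m; the calibration is good to about 2 mm. A picture is of the moment at which its call begins. There is no depth.
- manip.sign_off(): hands the job in; it is judged then, once.
The state is a dict: "clock": time; "qpos": joint angles; "qd": joint speeds; "effort": joint torques, N m; "position": TCP position; "ee_rot": TCP orientation; "contact_force": force on the tool from outside, world axes, zero at the start; "moment": the same for the moment, N m; "width": finger opening in m; "gripper_force": force on a finger pad.
Only numpy, scipy, OpenCV 4.12 (cv2) and the standard library are available. Lean on these libraries where they do the work, as an engineer would, in place of code of your own. Each camera call takes 0.05 s, during which the arm holds its last target. There are 200 camera calls.

## Task

The carving blank lies loose on the holding board. Lift the release bar of the sliding carriage and hold it up while you run the carriage along until its sprung pad pushes the blank fully home against the end stop and is itself pressed in about half way, then let go and see that the bar drops fully into the nearest notch, so that the carriage stays locked by itself. Work gently: do not force the bar's nose against the teeth, do not drive the pad hard to the end of its travel, and leave the things lying around the board where they are.

Things in the scene. Friction and masses are not known exactly. Their poses are not given: they have to be found in the camera images.
- board: wooden holding board fixed to the bench, 130 x 380 x 16 mm (x, y, z). Origin: centre of its underside; x across, y along it towards the end stop, z up. The dark wooden end stop (100 wide, 20 thick, 30 high) stands on it across the +y end, inner face at y = 165. The carriage runs along y over the steel rail on the -y half.
- carriage (a joint): m, travel of the aluminium carriage block (84 x 55 mm, top 59 mm above the bench) along the board's +y, towards the end stop; about 0 at the start (parked, +-8 mm), at most 0.125. It stays where it is left: sliding friction about 4 N. Apart from play in the parking slot it slides only while the release bar is up.
- release_bar (a joint): m, height of the spring-loaded release bar above its lowest position: 0 = fully down in a notch (or in the 34 mm long parking slot where it starts), about 0.0075 = its nose rests on top of a tooth, over 0.008 = free of all teeth, 0.016 = upper end. A spring and its weight push it down with 5 N (down) to 8 N (fully up).
- bar_grip (a point): middle of the release bar's cross rod: round steel, 12 mm thick, 76 mm long along the board's x, 104 mm above the bench when down, a 16 mm black ball on each end, 45 mm above the carriage top. An upright steel blade (26 x 4.5 mm) on the back (-y) face of the carriage carries it. Pinch the rod across (along the board's y) from above.
- nose: foot of that blade, 26 mm (x) by 4.5 mm (y); it enters the notches. Origin: centre of its underside, 83.5 mm below bar_grip. It may press on the rail and teeth with at most 15 N.
- rail: steel rail on the board, same origin and axes. It carries a strip of square teeth: pitch 12 mm, teeth 5.5 mm thick, 8 mm high, notches 6.5 mm wide (nose has 2 mm play). The strip is screwed down anywhere within +-5 mm along the rail; its place is not reported: find the notch by feel (with the bar let go, nudge the rod and carriage a little to and fro until it drops in).
- pad (a joint): m, how far the sprung pad on the front of the carriage is pressed in: 0 = free, 0.022 = bottomed. Its spring pushes with 1.2 N plus 0.3 N per mm. Pressed in about half way is 0.011; with the bar in a notch it must end at 0.003 to 0.018.
- pad_face (a point): centre of the front (+y) face of the sprung pad, a dark wooden plate 60 x 26 mm with a steel face, 32 mm above the bench.
- pad_plate: the steel face of the pad, 56 x 22 mm, that touches the blank; the blank may be pressed by it with at most 14 N. Its front face is the same plane as pad_face.
- blank: light wooden carving blank, 131 x 52 x 32 mm, about 0.2 kg, loose on the board, long side along the board's y, 3 to 16 mm short of the end stop. Origin: centre of its underside; its yaw is -0.258 rad from the board's when squarely along it. Fully home its origin is at y = 100 mm in the board's frame.
- tape: bystander: roll of masking tape, 104 x 102 x 25 mm, behind (+x of) the board. Origin: centre of the underside.
- offcut: bystander: brown wooden offcut, 59 x 68 x 23 mm, behind (+x of) the board. Origin: centre of the underside.

How it is judged:
By the outcome, as a careful person would: the job done as asked, in the order asked, and still so for the second after the job is handed in, with the robot touching nothing.
It also fails if it takes over 50 s, if anything falls off the work surface, if the arm or the gripper's body presses on something with over 40 N, if the wrist force passes 120 N, or if a joint passes its speed limit or range.

## Working session

There is one attempt and no reset: what is moved stays moved. The work goes in short steps, Python scripts to look and compute and a tool call to move; the robot and the scene stay as the last step left them, time stands still between calls to the robot, and variables do not carry over. Pictures are saved under pics/ and viewed, at most 10 in all, crops included, and the job is handed in when it is done.

Besides the shell and the picture viewer there is one more tool, called after "Call:" as name(argument=value, ...) on one line, values as JSON. move_arm: Moves the arm, as the interface text tells. Scaled input: -1 to 1 covers 1 m each way for a shift and 360 degrees each way for a turn. Its arguments: {"type":"object","properties":{"steps":{"type":"array"},"squeeze":{"type":"number"}},"required":["steps"]}

```bash
mkdir -p pics; cat > h.py <<'E'
import numpy as np, cv2
from rig import manip
def snap(n,f):
    d=manip.get_image(n); cv2.imwrite(f,d["pixels"]); np.savez('cam_'+n,**{k:d[k] for k in("fx","fy","cx","cy","R","t")},pixels=d["pixels"]); return d
def ray(n,u,v,z):
    d=np.load('cam_'+n+'.npz'); R=d["R"];t=d["t"]
    c=-R.T@t; r=R.T@np.array([(u-d["cx"])/d["fx"],(v-d["cy"])/d["fy"],1]); return c+r*(z-c[2])/r[2]
def proj(n,X):
    d=np.load('cam_'+n+'.npz'); p=d["R"]@np.asarray(X)+d["t"]; return np.array([d["fx"]*p[0]/p[2]+d["cx"],d["fy"]*p[1]/p[2]+d["cy"]])
E
python3 - <<'E'
from h import *
s=manip.get_state();print({k:np.round(v,3) for k,v in s.items()})
snap("top","pics/top1.png");snap("side","pics/side1.png")
E
```

```text
{'clock': np.float64(0.0), 'qpos': array([-1.27 ,  0.277,  1.506,  0.   ,  1.361, -0.121]), 'qd': array([ 0.002,  0.001, -0.001, -0.001, -0.   , -0.001]), 'effort': array([-0.0000e+00, -4.1678e+01, -2.4581e+01, -0.0000e+00,  1.1000e-02,
       -0.0000e+00]), 'position': array([ 0.235, -0.524,  0.247]), 'ee_rot': array([-0.001,  0.978,  0.209, -0.   ]), 'contact_force': array([0.28 , 0.655, 0.518]), 'moment': array([-0.039,  0.007, -0.022]), 'gripper_force': np.float64(0.0), 'width': np.float64(0.085)}
```

View pics/top1.png

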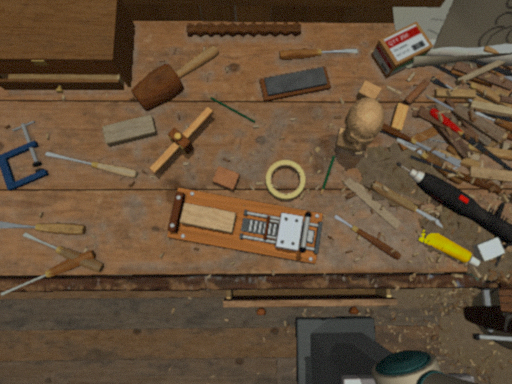

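View pics/side1.png

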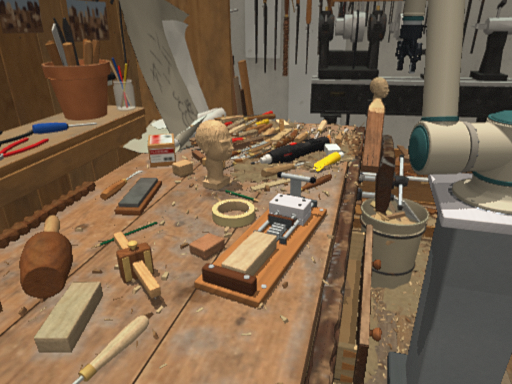

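The top view shows the board at about (247,226). Its end stop is on the left at (177,211), the carriage at (291,232) and the bar near (310,235). The tape is at (286,180) and the offcut at (225,178). I'll zoom in for measurement.

```bash
python3 - <<'E'
from h import *
a=cv2.imread('pics/top1.png')[180:270,160:332]; b=cv2.imread('pics/side1.png')[160:310,190:340]
cv2.imwrite('pics/c1.png',cv2.resize(a,None,fx=4.6,fy=4.6,interpolation=cv2.INTER_CUBIC))
cv2.imwrite('pics/c2.png',cv2.resize(b,None,fx=4,fy=4,interpolation=cv2.INTER_CUBIC))
E
```

```text
(no output)
```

View pics/c1.png

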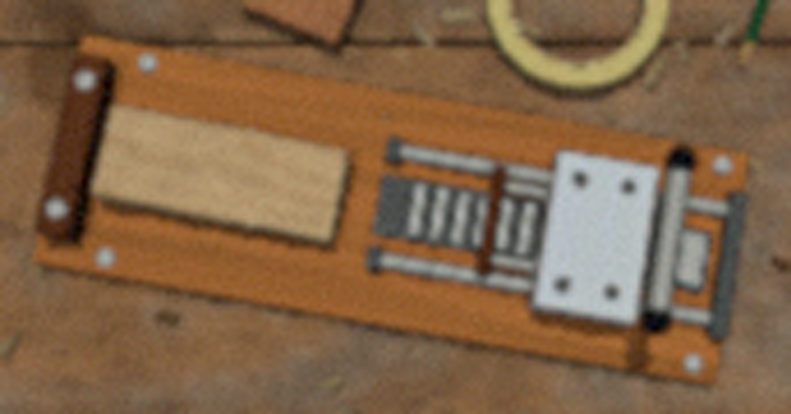

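View pics/c2.png

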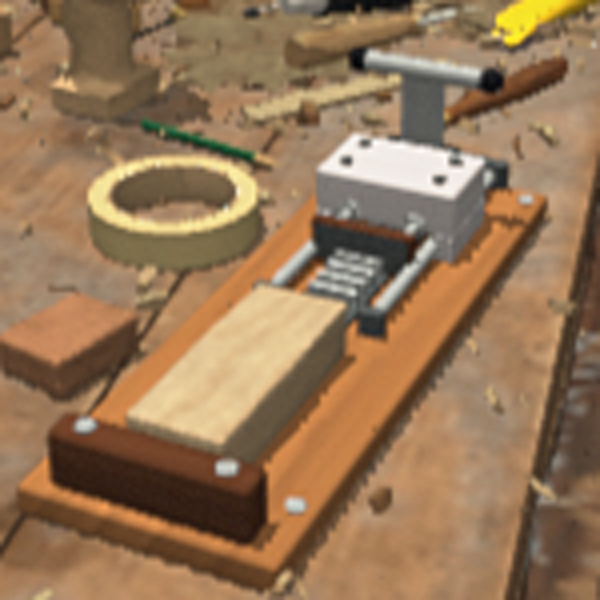

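The crops show the ball ends of the rod at c1 (681,158) and (655,320), and at c2 (358,57) and (491,80). The board corners in c1 are (85,37), (747,155), (715,382) and (37,262). The blank is (120,105), (347,150), (330,242), (93,200), with a small gap to the stop.

```bash
python3 - <<'E'
from h import *
T=lambda u,v,z:ray("top",160+(u+.5)/4.6-.5,180+(v+.5)/4.6-.5,z)
C=[T(*p,.016) for p in[(85,37),(747,155),(715,382),(37,262)]]
print("board",np.round(C,4)); c=np.mean(C,0)
print("sizes",[np.linalg.norm(C[i]-C[i-1]) for i in range(4)])
ey=(C[0]+C[3]-C[1]-C[2])[:2]; ey/=np.linalg.norm(ey); ex=np.array([ey[1],-ey[0]])
print("centre",c,"ey",ey,"yaw",np.arctan2(ey[1],ey[0])-np.pi/2)
loc=lambda X:np.round([(X[:2]-c[:2])@ex,(X[:2]-c[:2])@ey],4)
b=[T(681,158,.104),T(655,320,.104)];print("balls",np.round(b,4),np.linalg.norm(b[0]-b[1]),[loc(x) for x in b],"mid",np.mean(b,0))
# triangulate with side
def tri(pt,ps):
    A=[];r=[]
    for n,p in(("top",pt),("side",ps)):
        d=np.load('cam_'+n+'.npz');R=d["R"];t=d["t"]
        x=(p[0]-d["cx"])/d["fx"];y=(p[1]-d["cy"])/d["fy"]
        A+= [R[0]-x*R[2],R[1]-y*R[2]]; r+=[x*t[2]-t[0],y*t[2]-t[1]]
    return np.linalg.lstsq(np.array(A),np.array(r),rcond=None)[0]
P=[tri((160+u/4.6-.4,180+v/4.6-.4),(190+(a+.5)/4-.5,160+(e+.5)/4-.5)) for u,v,a,e in[(681,158,358,57),(655,320,491,80)]]
print("tri",np.round(P,4),np.mean(P,0),loc(np.mean(P,0)))
B=[T(*p,.048) for p in[(120,105),(347,150),(330,242),(93,200)]]
print("blank",[loc(x) for x in B]); print("stop",loc(T(112,63,.046)),loc(T(75,240,.046)))
print("carr",[loc(T(*p,.059)) for p in[(557,150),(658,165),(636,325),(533,308)]], "padtop",loc(T(500,165,.045)),loc(T(483,272,.045)))
E
```

```text
board [[0.6166 0.5669 0.016 ]
 [0.5485 0.1976 0.016 ]
 [0.4244 0.2199 0.016 ]
 [0.4915 0.5885 0.016 ]]
sizes [np.float64(0.12689908238808317), np.float64(0.375496248512568), np.float64(0.12608837676303672), np.float64(0.374664962506905)]
centre [0.52028089 0.39325885 0.016     ] ey [0.18014371 0.9836403 ] yaw -0.1811325536854771
balls [[0.5357 0.2484 0.104 ]
 [0.4553 0.2638 0.104 ]] 0.08188165721988189 [array([ 0.0413, -0.1397]), array([-0.0406, -0.1391])] mid [0.49550258 0.2560876  0.104     ]
tri [[0.5359 0.2484 0.1039]
 [0.4555 0.2638 0.104 ]] [0.4956551  0.25612227 0.10399643] [ 0.0005 -0.1393]
blank [array([0.0252, 0.1541]), array([0.0227, 0.0301]), array([-0.0271,  0.0298]), array([-0.0272,  0.1573])]
stop [0.0471 0.1636] [-0.0494  0.1625]
carr [array([ 0.0409, -0.0801]), array([ 0.0424, -0.1341]), array([-0.0424, -0.1355]), array([-0.0431, -0.0812])] padtop [ 0.0295 -0.052 ] [-0.0284 -0.0527]
```

Call:
move_arm(steps=[0,0,-0.096,0.26,0.781,0,1,0,0,-0.096,0.26,0.781,0,1,0,0,-0.096,0.26,0.781,0,1,0,0,-0.096,0.26,0.781,0,1,0,0,-0.096,0.26,0.781,0,1,0,0,-0.096,0.26,0.781,0,1,0,0,-0.096,0.26,0.781,0,1,0,0,-0.096,0.26,0.781,0,1,0,0,-0.096,0.26,0.781,0,1,0,0,-0.096,0.26,0.781,0,1], squeeze=40)

```text
clock: 1.1
position: [0.3924, -0.0512, 0.2483]
ee_rot: [0.0, 0.996, -0.091, 0.0]
contact_force: [0.7, 0.1, 0.1]
width: 0.0853
gripper_force: 0.0
```

Call:
move_arm(steps=[0,0,0,0.103,0.307,-0.05,1,0,0,0,0.103,0.307,-0.05,1,0,0,0,0.103,0.307,-0.05,1,0,0,0,0.103,0.307,-0.05,1,0,0,0,0.103,0.307,-0.05,1,0,0,0,0.103,0.307,-0.05,1,0,0,0,0.103,0.307,-0.05,1,0,0,0,0.103,0.307,-0.05,1,0,0,0,0.103,0.307,-0.05,1,0,0,0,0.103,0.307,-0.05,1])

```text
clock: 2.1
position: [0.4949, 0.2528, 0.1982]
ee_rot: [0.001, 0.996, -0.091, -0.0]
contact_force: [-0.3, 0.3, 0.1]
width: 0.0854
gripper_force: 0.0
```

```bash
python3 - <<'E'
from h import *
snap("side","pics/s2.png"); s=manip.get_state();print(s["clock"],s["position"],s["contact_force"])
E
```

```text
2.15 [0.49499518 0.25259933 0.19846511] [ 0.30283758 -0.32140733 -0.14261391]
```

Settled 3.5 mm short in y, so the descent includes that correction.

Call:
move_arm(steps=[0,0,0,0.001,0.0035,-0.03,1,0,0,0,0.001,0.0035,-0.06,1,0,0,0,0.001,0.0035,-0.08,1,0,0,0,0.001,0.0035,-0.09,1,0,0,0,0.001,0.0035,-0.096,1,0,0,0,0.001,0.0035,-0.096,1,0,0,0,0.001,0.0035,-0.096,-0.2,0,0,0,0.001,0.0035,-0.096,-0.5,0,0,0,0.001,0.0035,-0.096,-1,0,0,0,0.001,0.0035,-0.096,-1])

```text
clock: 3.15
position: [0.4967, 0.2574, 0.1029]
ee_rot: [-0.0, 0.996, -0.091, 0.0]
contact_force: [0.7, -0.6, -0.6]
width: 0.0284
gripper_force: 0.0
```

Call:
move_arm(steps=[0,0,0,0,0,0,-1,0,0,0,0,0,0,-1,0,0,0,0,0,0,-1,0,0,0,0,0,0,-1,0,0,0,0,0,0,-1,0,0,0,0,0,0,-1,0,0,0,0,0,0,-1,0,0,0,0,0,0,-1,0,0,0,0,0,0,-1,0,0,0,0,0,0,-1])

```text
clock: 4.15
position: [0.4965, 0.2572, 0.1027]
ee_rot: [0.0, 0.996, -0.091, 0.0]
contact_force: [-1.0, -1.4, 4.6]
width: 0.0104
gripper_force: 39.0
```

Call:
move_arm(steps=[0,0,0,0,0,0.002,-1,0,0,0,0,0,0.004,-1,0,0,0,0,0,0.006,-1,0,0,0,0,0,0.008,-1,0,0,0,0,0,0.01,-1,0,0,0,0,0,0.012,-1,0,0,0,0,0,0.0125,-1,0,0,0,0,0,0.0125,-1,0,0,0,0,0,0.0125,-1,0,0,0,0,0,0.0125,-1])

```text
clock: 5.15
position: [0.4964, 0.2572, 0.1148]
ee_rot: [0.0, 0.996, -0.091, -0.0]
contact_force: [2.7, 0.6, -6.4]
width: 0.0105
gripper_force: 38.9
```

```bash
python3 - <<'E'
from h import *
a=snap("side","pics/s3.png")["pixels"][150:300,200:350]
cv2.imwrite('pics/s3c.png',cv2.resize(a,None,fx=4,fy=4,interpolation=cv2.INTER_CUBIC))
E
```

```text
(no output)
```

View pics/s3c.png

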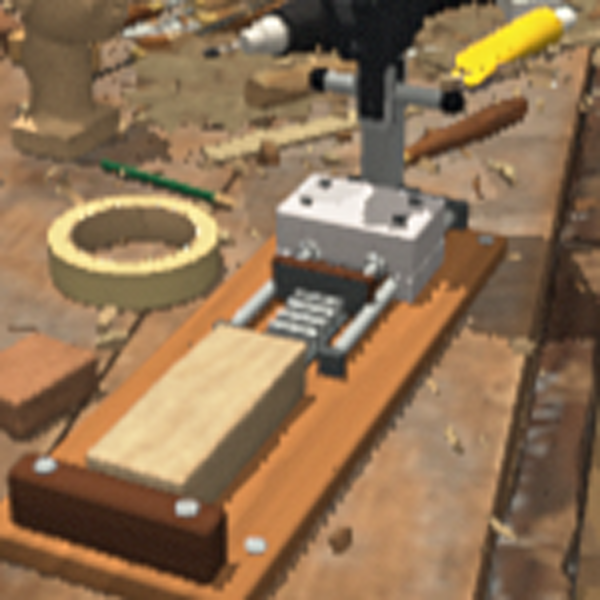

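The jaws hold the rod and the bar is up. The balls are at crop (318,78) and (452,100), about 5 px higher than before, and there is a 6–7 N spring load. Next I slide the carriage.

Call:
move_arm(steps=[0,0,0,0.0007,0.0039,0,-1,0,0,0,0.0022,0.0118,0,-1,0,0,0,0.0036,0.0197,0,-1,0,0,0,0.0051,0.0275,0,-1,0,0,0,0.0066,0.0354,0,-1,0,0,0,0.008,0.0433,0,-1,0,0,0,0.0095,0.0511,0,-1,0,0,0,0.0109,0.059,0,-1,0,0,0,0.012,0.0649,0,-1,0,0,0,0.012,0.0649,0,-1])

```text
clock: 6.2
position: [0.5083, 0.3217, 0.1143]
ee_rot: [0.001, 0.996, -0.09, -0.0]
contact_force: [2.6, -3.0, -7.9]
width: 0.0103
gripper_force: 39.0
```

```bash
python3 - <<'E'
from h import *
a=snap("side","pics/s4.png")["pixels"][170:300,200:330]
b=snap("top","pics/t4.png")["pixels"][190:262,165:325]
print(manip.get_state()["contact_force"],manip.get_state()["position"])
cv2.imwrite('pics/s4c.png',np.vstack([cv2.resize(b,(640,288),interpolation=cv2.INTER_CUBIC),cv2.resize(a[:75],(640,312)[:2],interpolation=cv2.INTER_CUBIC)]) if 0 else cv2.resize(b,(800,360),interpolation=cv2.INTER_CUBIC))
E
```

```text
[ 1.85218089 -2.72252568 -7.06620181] [0.50829648 0.32172448 0.11455343]
```

View pics/s4c.png

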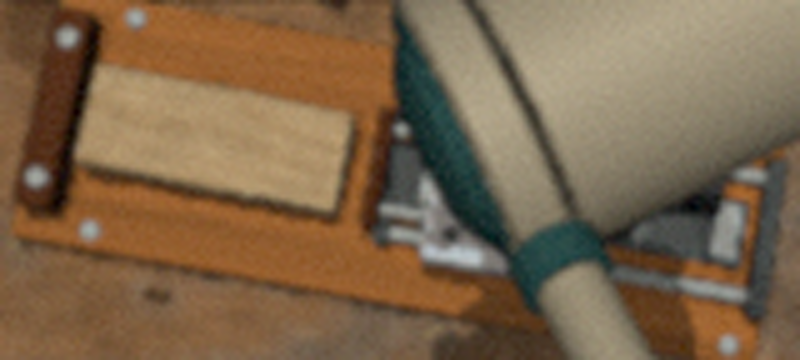

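The pad's brown top edge runs (384,115) to (367,230) and the blank's rear edge (355,113) to (335,213). The blank's front edge runs (105,66) to (76,163). I'll measure the gap.

```bash
python3 - <<'E'
from h import *
T=lambda u,v,z:ray("top",165+(u+.5)/5-.5,190+(v+.5)/5-.5,z)
c=np.array([.52028,.39326]);ey=np.array([.1825,.9832]);ex=np.array([ey[1],-ey[0]])
l=lambda X:np.round([(X[:2]-c)@ex,(X[:2]-c)@ey],4)
for p in[(384,115,.045),(367,230,.045),(355,113,.048),(335,213,.048),(105,66,.048),(76,163,.048)]:print(p,l(T(*p)))
s=manip.get_state();print(l(s["position"]))
E
```

```text
(384, 115, 0.045) [0.0248 0.0147]
(367, 230, 0.045) [-0.0322  0.0124]
(355, 113, 0.048) [0.0229 0.0288]
(335, 213, 0.048) [-0.027   0.0291]
(105, 66, 0.048) [0.0239 0.1542]
(76, 163, 0.048) [-0.0254  0.1578]
[ 0.0013 -0.0725]
```

Call:
move_arm(steps=[0,0,0,0.0004,0.002,0,-1,0,0,0,0.0007,0.004,0,-1,0,0,0,0.0011,0.006,0,-1,0,0,0,0.0015,0.008,0,-1,0,0,0,0.0018,0.01,0,-1,0,0,0,0.0022,0.012,0,-1,0,0,0,0.0026,0.014,0,-1,0,0,0,0.003,0.016,0,-1,0,0,0,0.003,0.0162,0,-1,0,0,0,0.003,0.0162,0,-1])

```text
clock: 7.3
position: [0.5111, 0.3367, 0.1145]
ee_rot: [0.002, 0.996, -0.09, -0.0]
contact_force: [2.6, -5.1, -7.4]
width: 0.0105
gripper_force: 39.1
```

```bash
python3 - <<'E'
from h import *
F=[]
for i in range(3):
  snap("side","pics/s5.png");F.append(manip.get_state()["contact_force"])
print(np.mean(F,0),manip.get_state()["position"])
E
```

```text
[ 2.76891611 -5.45226298 -6.90079775] [0.51102952 0.33669696 0.11451238]
```

Call:
move_arm(steps=[0,0,0,0.0001,0.0005,0,-1,0,0,0,0.0002,0.001,0,-1,0,0,0,0.0003,0.0015,0,-1,0,0,0,0.0004,0.002,0,-1,0,0,0,0.0005,0.0025,0,-1,0,0,0,0.0006,0.003,0,-1,0,0,0,0.0006,0.0035,0,-1,0,0,0,0.0007,0.004,0,-1,0,0,0,0.0008,0.0045,0,-1,0,0,0,0.0009,0.005,0,-1])

```text
clock: 8.45
position: [0.5119, 0.3412, 0.1145]
ee_rot: [0.002, 0.996, -0.09, -0.001]
contact_force: [2.5, -6.4, -6.7]
width: 0.0105
gripper_force: 39.1
```

```bash
python3 - <<'E'
from h import *
F=[]
for i in range(3):
  a=snap("top","pics/t6.png")["pixels"];F.append(manip.get_state()["contact_force"])
print(np.mean(F,0),manip.get_state()["position"])
cv2.imwrite('pics/t6c.png',cv2.resize(a[190:262,165:325],(800,360),interpolation=cv2.INTER_CUBIC))
E
```

```text
[ 2.76184886 -6.02217018 -7.00501555] [0.51187781 0.34127799 0.11443834]
```

View pics/t6c.png

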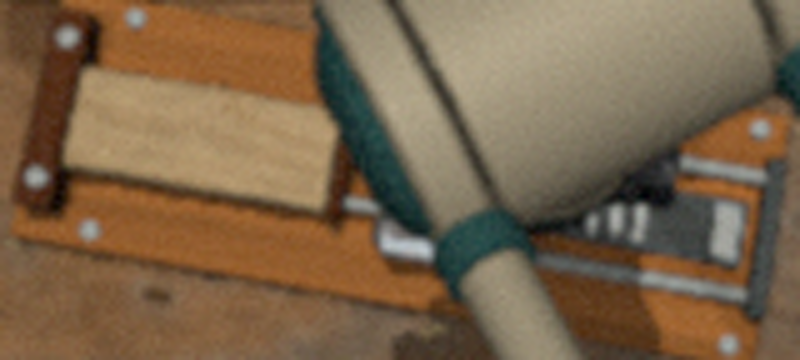

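The blank's front edge is now at about (93,68) to (64,165), meeting the stop. Its rear edge is at (340,125) to (326,212) and the pad is against it. The carriage front's lower corner is at (378,252).

```bash
python3 - <<'E'
from h import *
c=np.array([.52028,.39326]);ey=np.array([.1825,.9832]);ex=np.array([ey[1],-ey[0]])
l=lambda X:np.round([(X[:2]-c)@ex,(X[:2]-c)@ey],4)
T=lambda u,v,z:l(ray("top",165+(u+.5)/5-.5,190+(v+.5)/5-.5,z))
for p in[(93,68,.048),(64,165,.048),(340,125,.048),(326,212,.048),(378,252,.059),(380,225,.059)]:print(p,T(*p))
print(l(manip.get_state()["position"]))
a=cv2.imread('pics/t4.png')[190:262,165:325].astype(np.uint8);b=cv2.imread('pics/t6.png')[190:262,165:325]
# sub-pixel shift of blank's texture+edges between frames
A=cv2.cvtColor(a,6).astype(np.float32);B=cv2.cvtColor(b,6).astype(np.float32)
for f in("t6",):
  best=[]
  t=A[18:36,25:55]; 
  U=cv2.resize(B[10:45,10:64],None,fx=4,fy=4,interpolation=cv2.INTER_CUBIC);t=cv2.resize(t,None,fx=4,fy=4,interpolation=cv2.INTER_CUBIC)
  r=cv2.matchTemplate(U,t,5);_,m,_,p=cv2.minMaxLoc(r);print("shift px",p[0]/4+10-25,p[1]/4+10-18,m)
p0=ray("top",205,215,.048);p1=ray("top",204,215,.048);print("mm/px",np.linalg.norm(p1-p0)*1e3)
E
```

```text
(93, 68, 0.048) [0.0219 0.1597]
(64, 165, 0.048) [-0.0274  0.1633]
(340, 125, 0.048) [0.0157 0.0349]
(326, 212, 0.048) [-0.0273  0.0335]
(378, 252, 0.059) [-0.0424  0.0046]
(380, 225, 0.059) [-0.0296  0.006 ]
[ 0.0012 -0.0526]
shift px -2.0 0.25 0.9594343304634094
mm/px 2.441503216387969
```

Call:
move_arm(steps=[0,0,0,0.0001,0.0007,0,-1,0,0,0,0.0002,0.0014,0,-1,0,0,0,0.0004,0.0021,0,-1,0,0,0,0.0005,0.0028,0,-1,0,0,0,0.0006,0.0035,0,-1,0,0,0,0.0007,0.0042,0,-1,0,0,0,0.0009,0.005,0,-1,0,0,0,0.001,0.0055,0,-1,0,0,0,0.001,0.0055,0,-1,0,0,0,0.001,0.0055,0,-1])

```text
clock: 9.6
position: [0.5128, 0.3461, 0.1143]
ee_rot: [0.003, 0.996, -0.09, -0.001]
contact_force: [3.4, -6.6, -6.3]
width: 0.0101
gripper_force: 39.1
```

```bash
python3 - <<'E'
from h import *
F=[]
for i in range(3):
  d=snap("side","pics/s7.png")["pixels"];F.append(manip.get_state()["contact_force"])
print(np.mean(F,0),manip.get_state()["position"])
cv2.imwrite('pics/s7c.png',cv2.resize(d[175:295,190:330],None,fx=5,fy=5,interpolation=cv2.INTER_CUBIC))
E
```

```text
[ 2.46644975 -7.28678032 -6.96379057] [0.51275586 0.34612525 0.11430428]
```

View pics/s7c.png

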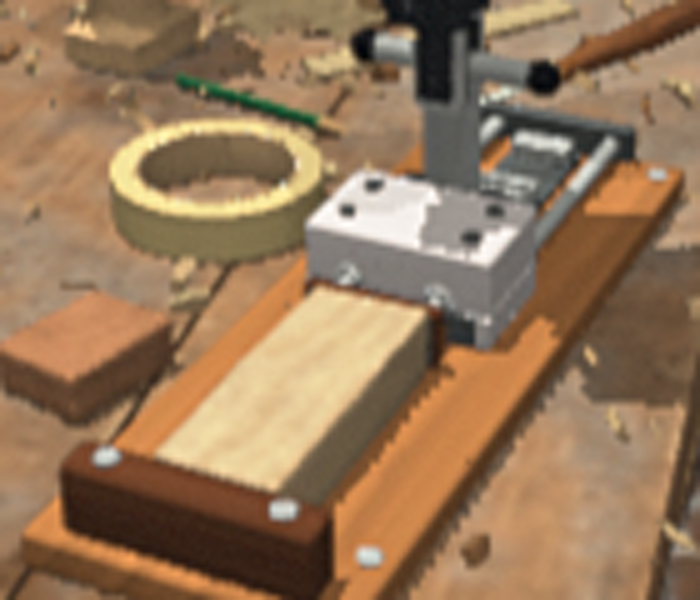

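The blank is home against the stop. The pad plate, near (441,308), sits against its rear, and the force is rising at about 0.3 N/mm as the pad compresses. I go 1.5 mm more, lower the bar to just above the teeth, then open the jaws slightly.

Call:
move_arm(steps=[0,0,0,0.0001,0.0008,0,-1,0,0,0,0.0003,0.0015,0,-1,0,0,0,0.0003,0.0015,-0.001,-1,0,0,0,0.0003,0.0015,-0.002,-1,0,0,0,0.0003,0.0015,-0.003,-1,0,0,0,0.0003,0.0015,-0.003,-1,0,0,0,0.0003,0.0015,-0.003,-0.55,0,0,0,0.0003,0.0015,-0.003,-0.55,0,0,0,0.0003,0.0015,-0.003,-0.55,0,0,0,0.0003,0.0015,-0.003,-0.55])

```text
clock: 10.75
position: [0.5136, 0.351, 0.1127]
ee_rot: [-0.001, 0.996, -0.09, 0.0]
contact_force: [0.1, -1.2, 0.7]
width: 0.0192
gripper_force: 0.4
```

```bash
cat >> h.py <<'E'
def ballz():
    """bar height from the dark right-hand ball in the side view, vs. start frame, over a range of y"""
    d=snap("side","pics/last_side.png")["pixels"]; s=manip.get_state()
    ref=cv2.imread('pics/side1.png')
    U=lambda im:cv2.resize(im,None,fx=8,fy=8,interpolation=cv2.INTER_CUBIC)
    print("F",np.round(s["contact_force"],1),"pos",np.round(s["position"],4),"w",round(float(s["width"]),4),"t",s["clock"])
    for x in(.041,-.041):
        p=proj("side",[s["position"][0]+.983*x,s["position"][1]-.1825*x,.108]);i,j=np.round(p).astype(int)
        g=cv2.cvtColor(d[j-14:j+14,i-12:i+12],6)
        m=(cv2.resize(g,None,fx=8,fy=8,interpolation=cv2.INTER_CUBIC)<50).astype(np.uint8)
        n,_,st,ce=cv2.connectedComponentsWithStats(m)
        for k in range(1,n):
            if 300<st[k,4]<6000: 
                c=(ce[k]+.5)/8-.5+[i-12,j-14]; zs=np.linspace(.09,.13,81)
                # height along vertical above nominal (x,y)
                e=[abs(proj("side",[s["position"][0]+.983*x,s["position"][1]-.1825*x,z])[1]-c[1]) for z in zs]
                print("ball",x,np.round(c,2),st[k,4],"z",zs[int(np.argmin(e))])
E
python3 -c "
from h import *
ballz()"
```

```text
F [-0.2 -1.8  0.8] pos [0.5136 0.3509 0.1125] w 0.0191 t 10.8
ball 0.041 [269.03 179.06] 5551 z 0.127
ball 0.041 [262.09 185.71] 1233 z 0.1115
ball -0.041 [298.01 192.31] 2024 z 0.112
ball -0.041 [300.27 200.78] 2118 z 0.093
```

```bash
cat >> h.py <<'E'
c0=np.array([.52028,.39326]);ey=np.array([.1825,.9832]);ex=np.array([ey[1],-ey[0]])
l=lambda X:np.round([(X[:2]-c0)@ex,(X[:2]-c0)@ey],4)
E
python3 - <<'E'
from h import *
print("ref",l(ray("side",279.,173.9,.104)),l(ray("side",312.4,179.6,.104)))
for z in(.1105,.1115,.1125):print(z,l(ray("side",262.1,185.7,z)),l(ray("side",298,192.3,z)))
print(l(manip.get_state()["position"]))
a=cv2.imread('pics/last_side.png')[165:285,190:330]
cv2.imwrite('pics/s8c.png',cv2.resize(a,None,fx=5,fy=5,interpolation=cv2.INTER_CUBIC))
E
```

```text
ref [ 0.042  -0.1392] [-0.0399 -0.1393]
0.1105 [ 0.0415 -0.0462] [-0.0402 -0.0469]
0.1115 [ 0.0405 -0.0441] [-0.041  -0.0448]
0.1125 [ 0.0395 -0.042 ] [-0.0417 -0.0428]
[ 0.0012 -0.0429]
```

View pics/s8c.png

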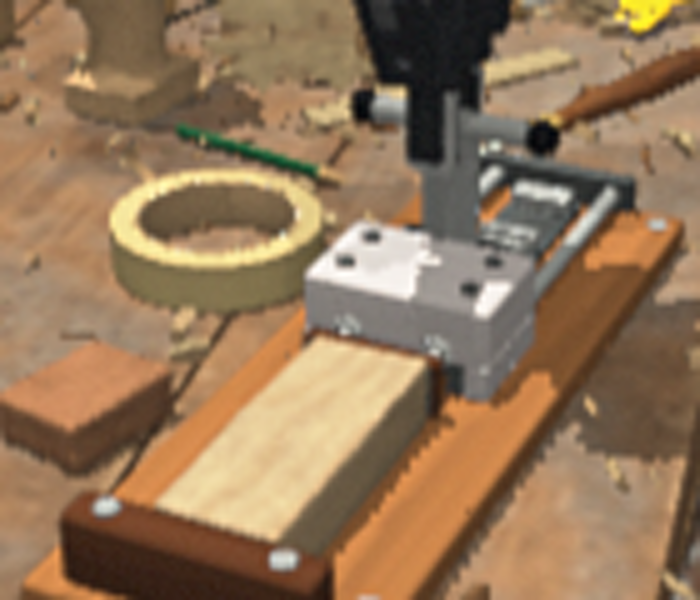

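```bash
python3 - <<'E'
from h import *
im=cv2.cvtColor(cv2.imread('pics/top1.png'),6)
ys=np.arange(-.06,.04,.0005);pr=0
for x in np.arange(-.010,.011,.002):
    P=np.array([proj("top",[*(c0+x*ex+y*ey),.0285]) for y in ys],np.float32)
    pr=pr+cv2.remap(im,P[None,:,0],P[None,:,1],cv2.INTER_CUBIC)[0].astype(float)
print([(round(y*1e3,1),int(p/11)) for y,p in zip(ys[::3],pr[::3])])
for a,b in((-.03,.02),(-.045,.02),(-.02,.02)):
    m=(ys>a)&(ys<b); q=pr[m]-pr[m].mean(); ph=np.angle((q*np.exp(-2j*np.pi*ys[m]/.012)).sum()); t=-ph/2/np.pi*12
    print("tooth centre mod12",t%12, "notches",[(round(-48-12+ (((-t)%12)*-1)%12 +0,1))], "near", [round(k*12-(-1)*0+(( -ph/2/np.pi*12)+6)%12-60,1) for k in range(0,5)])
E
```

```text
[(np.float64(-60.0), 155), (np.float64(-58.5), 141), (np.float64(-57.0), 107), (np.float64(-55.5), 70), (np.float64(-54.0), 49), (np.float64(-52.5), 47), (np.float64(-51.0), 63), (np.float64(-49.5), 90), (np.float64(-48.0), 117), (np.float64(-46.5), 132), (np.float64(-45.0), 120), (np.float64(-43.5), 93), (np.float64(-42.0), 78), (np.float64(-40.5), 86), (np.float64(-39.0), 112), (np.float64(-37.5), 141), (np.float64(-36.0), 157), (np.float64(-34.5), 150), (np.float64(-33.0), 122), (np.float64(-31.5), 90), (np.float64(-30.0), 74), (np.float64(-28.5), 86), (np.float64(-27.0), 115), (np.float64(-25.5), 143), (np.float64(-24.0), 157), (np.float64(-22.5), 149), (np.float64(-21.0), 120), (np.float64(-19.5), 88), (np.float64(-18.0), 73), (np.float64(-16.5), 85), (np.float64(-15.0), 114), (np.float64(-13.5), 145), (np.float64(-12.0), 160), (np.float64(-10.5), 151), (np.float64(-9.0), 124), (np.float64(-7.5), 94), (np.float64(-6.0), 76), (np.float64(-4.5), 72), (np.float64(-3.0), 74), (np.float64(-1.5), 77), (np.float64(0.0), 77), (np.float64(1.5), 77), (np.float64(3.0), 77), (np.float64(4.5
[... 369 characters left out ...]
71), (np.float64(28.5), 66), (np.float64(30.0), 83), (np.float64(31.5), 111), (np.float64(33.0), 136), (np.float64(34.5), 150), (np.float64(36.0), 152), (np.float64(37.5), 152), (np.float64(39.0), 151)]
tooth centre mod12 0.4723671570522182 notches [np.float64(-59.5)] near [np.float64(-53.5), np.float64(-41.5), np.float64(-29.5), np.float64(-17.5), np.float64(-5.5)]
tooth centre mod12 0.3750149296367119 notches [np.float64(-59.6)] near [np.float64(-53.6), np.float64(-41.6), np.float64(-29.6), np.float64(-17.6), np.float64(-5.6)]
tooth centre mod12 0.6475804315901208 notches [np.float64(-59.4)] near [np.float64(-53.4), np.float64(-41.4), np.float64(-29.4), np.float64(-17.4), np.float64(-5.4)]
```

Rod height is 7.5 mm, so the nose is on a tooth, with the rod at board y ≈ -44.4 mm. The tooth pattern puts the nearest notch at about -42 mm, so I nudge +y gently.

Call:
move_arm(steps=[0,0,0,0.0001,0.0005,0,-0.55,0,0,0,0.0002,0.001,0,-0.55,0,0,0,0.0003,0.0015,0,-0.55,0,0,0,0.0004,0.002,0,-0.55,0,0,0,0.0005,0.0025,0,-0.55,0,0,0,0.0006,0.003,0,-0.55,0,0,0,0.0006,0.003,0,-0.55,0,0,0,0.0006,0.003,0,-0.55,0,0,0,0.0006,0.003,0,-0.55,0,0,0,0.0006,0.003,0,-0.55])

```text
clock: 11.8
position: [0.5137, 0.3512, 0.1121]
ee_rot: [0.002, 0.996, -0.09, -0.0]
contact_force: [-1.5, -7.9, 5.9]
width: 0.0191
gripper_force: 3.9
```

```bash
python3 -c "
from h import *
ballz()"
```

```text
F [-1.9 -8.3  5.7] pos [0.5138 0.3512 0.1121] w 0.0191 t 11.85
ball 0.041 [262.09 185.7 ] 1216 z 0.112
ball -0.041 [297.99 192.3 ] 2010 z 0.112
ball -0.041 [300.15 200.73] 2102 z 0.093
```

The rod didn't move and the nose load is rising, so I stop pushing. Instead I back off, re-grip, lift, shift and release.

Call:
move_arm(steps=[0,0,0,-0.0006,-0.003,0,-0.55,0,0,0,-0.0009,-0.0045,0,-0.55,0,0,0,-0.0009,-0.0045,0,-0.55,0,0,0,-0.0009,-0.0045,0,-1,0,0,0,-0.0009,-0.0045,0,-1,0,0,0,-0.0009,-0.0045,0,-1,0,0,0,-0.0009,-0.0045,0,-1,0,0,0,-0.0009,-0.0045,0,-1,0,0,0,-0.0009,-0.0045,0,-1,0,0,0,-0.0009,-0.0045,0,-1], squeeze=40)

```text
clock: 12.85
position: [0.5131, 0.3475, 0.1118]
ee_rot: [0.002, 0.996, -0.09, -0.0]
contact_force: [-0.0, -4.9, 2.9]
width: 0.0107
gripper_force: 39.0
```

```bash
python3 -c "
from h import *
ballz(); print(l(manip.get_state()['position']))"
```

```text
F [-0.6 -5.5  2.6] pos [0.5131 0.3475 0.1118] w 0.0103 t 12.9
ball 0.041 [270.07 178.  ] 4613 z 0.128
ball 0.041 [262.1  185.74] 1225 z 0.11
ball -0.041 [297.98 192.32] 2024 z 0.1105
ball -0.041 [296.67 199.73] 1369 z 0.0935
ball -0.041 [307.13 202.68] 851 z 0.09
[ 0.0013 -0.0463]
```

Call:
move_arm(steps=[0,0,0,0,0,0.001,-1,0,0,0,0,0,0.002,-1,0,0,0,0,0,0.003,-1,0,0,0,0,0,0.0035,-1,0,0,0,0.0002,0.001,0.0035,-1,0,0,0,0.0004,0.002,0.0035,-1,0,0,0,0.0006,0.003,0.0035,-1,0,0,0,0.0008,0.0045,0.0035,-1,0,0,0,0.001,0.0055,0.0035,-1,0,0,0,0.001,0.0055,0.0035,-1])

```text
clock: 13.9
position: [0.5137, 0.3512, 0.1131]
ee_rot: [0.004, 0.996, -0.09, -0.001]
contact_force: [2.9, -8.2, -7.2]
width: 0.0106
gripper_force: 39.0
```

```bash
python3 -c "
from h import *
ballz(); print(l(manip.get_state()['position']))"
```

```text
F [ 3.  -8.8 -6.8] pos [0.5137 0.3512 0.1131] w 0.0106 t 13.95
ball 0.041 [268.62 176.38] 4087 z 0.13
ball 0.041 [261.3  185.85] 1173 z 0.1115
ball -0.041 [297.29 192.46] 2097 z 0.112
ball -0.041 [300.2  200.79] 2142 z 0.093
[ 0.0012 -0.0425]
```

Call:
move_arm(steps=[0,0,0,0.0001,0.0006,0,-1,0,0,0,0.0002,0.0012,0,-1,0,0,0,0.0002,0.0012,0,-1,0,0,0,0.0002,0.0012,-0.0005,-1,0,0,0,0.0002,0.0012,-0.001,-1,0,0,0,0.0002,0.0012,-0.0015,-1,0,0,0,0.0002,0.0012,-0.002,-1,0,0,0,0.0002,0.0012,-0.0025,-1,0,0,0,0.0002,0.0012,-0.0025,-1,0,0,0,0.0002,0.0012,-0.0025,-1])

```text
clock: 14.95
position: [0.5139, 0.3522, 0.1107]
ee_rot: [0.004, 0.996, -0.09, -0.001]
contact_force: [1.2, -8.9, -5.1]
width: 0.0105
gripper_force: 39.0
```

```bash
python3 -c "
from h import *
ballz(); print(l(manip.get_state()['position']))"
```

```text
F [ 1.8 -9.6 -6.8] pos [0.5139 0.3522 0.1106] w 0.0107 t 15.0
ball 0.041 [268.78 178.15] 5532 z 0.1295
ball 0.041 [261.17 186.88] 1067 z 0.1095
ball -0.041 [297.11 193.85] 2152 z 0.109
ball -0.041 [300.49 200.86] 2110 z 0.093
[ 0.0012 -0.0416]
```

Bar is now about 1.2 mm below the tooth tops and its weight is still on the arm, so the nose is entering a notch. Next I lower it most of the way and let go.

Call:
move_arm(steps=[0,0,0,0,0,-0.001,-1,0,0,0,0,0,-0.002,-1,0,0,0,0,0,-0.003,-1,0,0,0,0,0,-0.004,-1,0,0,0,0,0,-0.005,-1,0,0,0,0,0,-0.005,-1,0,0,0,0,0,-0.005,-1,0,0,0,0,0,-0.005,-1,0,0,0,0,0,-0.005,-1,0,0,0,0,0,-0.005,-1])

```text
clock: 16.0
position: [0.5139, 0.3522, 0.1059]
ee_rot: [0.004, 0.996, -0.09, -0.001]
contact_force: [2.4, -9.5, -4.4]
width: 0.0104
gripper_force: 39.0
```

```bash
python3 -c "
from h import *
ballz(); print(l(manip.get_state()['position']))"
```

```text
F [ 2.6 -8.7 -4.5] pos [0.5139 0.3522 0.1058] w 0.0101 t 16.05
ball 0.041 [261.13 189.09] 1141 z 0.1045
ball -0.041 [298.77 198.27] 4152 z 0.099
[ 0.0012 -0.0416]
```

Call:
move_arm(steps=[0,0,0,-0.0002,-0.001,0,-1,0,0,0,-0.0004,-0.002,0,-1,0,0,0,-0.0006,-0.003,0,-1,0,0,0,-0.0006,-0.003,0,-1,0,0,0,-0.0006,-0.003,0,-1,0,0,0,-0.0006,-0.003,0,-0.5,0,0,0,-0.0006,-0.003,0,-0.5,0,0,0,-0.0006,-0.003,0,-0.5,0,0,0,-0.0006,-0.003,0,-0.5,0,0,0,-0.0006,-0.003,0,-0.5])

```text
clock: 17.05
position: [0.514, 0.353, 0.1082]
ee_rot: [-0.0, 0.996, -0.091, 0.0]
contact_force: [-0.6, 0.9, -0.4]
width: 0.0216
gripper_force: 0.0
```

```bash
python3 -c "
from h import *
ballz(); print(l(manip.get_state()['position']))"
```

```text
F [-0.4 -0.1 -0. ] pos [0.514  0.3529 0.1081] w 0.0212 t 17.1
ball 0.041 [261.03 189.83] 1209 z 0.103
ball -0.041 [297.22 197.61] 3296 z 0.101
ball -0.041 [306.8  202.78] 736 z 0.09
[ 0.0011 -0.0408]
```

Released with no contact force. I open wide and rise clear, then look.

Call:
move_arm(steps=[0,0,0,0,0,0,0,0,0,0,0,0,0,0,0,0,0,0,0,0,0,0,0,0,0,0,0.01,0,0,0,0,0,0,0.03,0,0,0,0,0,0,0.06,0,0,0,0,0,0,0.1,0,0,0,0,0,-0.04,0.14,0,0,0,0,0,-0.09,0.14,0,0,0,0,0,-0.14,0.14,0])

```text
clock: 18.1
position: [0.5148, 0.2168, 0.2507]
ee_rot: [-0.001, 0.996, -0.09, 0.003]
contact_force: [0.7, -1.4, -0.4]
width: 0.0425
gripper_force: 0.0
```

Call:
move_arm(steps=[0,0,0,0,-0.05,0,0,0,0,0,0,-0.1,0,0,0,0,0,0,-0.15,0,0,0,0,0,0,-0.2,0,0,0,0,0,0,-0.25,0,0,0,0,0,0,-0.28,0,0,0,0,0,0,-0.28,0,0,0,0,0,0,-0.28,0,0,0,0,0,0,-0.28,0,0,0,0,0,0,-0.28,0,0])

```text
clock: 19.1
position: [0.5139, -0.0613, 0.248]
ee_rot: [-0.0, 0.996, -0.09, 0.0]
contact_force: [0.1, 0.0, -0.8]
width: 0.0427
gripper_force: 0.0
```

```bash
python3 - <<'E'
from h import *
b=snap("top","pics/t9.png")["pixels"];a=snap("side","pics/s9.png")["pixels"]
cv2.imwrite('pics/f9.png',np.vstack([cv2.resize(b[180:270,155:325],(680,360),interpolation=2),cv2.resize(a[175:235,195:343],(680,240),interpolation=2)])) if 0 else None
B=cv2.resize(b[185:265,160:325],(577,280),interpolation=2);A=cv2.resize(a[168:253,190:340],(529,300),interpolation=2)
cv2.imwrite('pics/f9.png',np.vstack([B,np.hstack([A,np.zeros((300,48,3),np.uint8)])]))
E
```

```text
(no output)
```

View pics/f9.png

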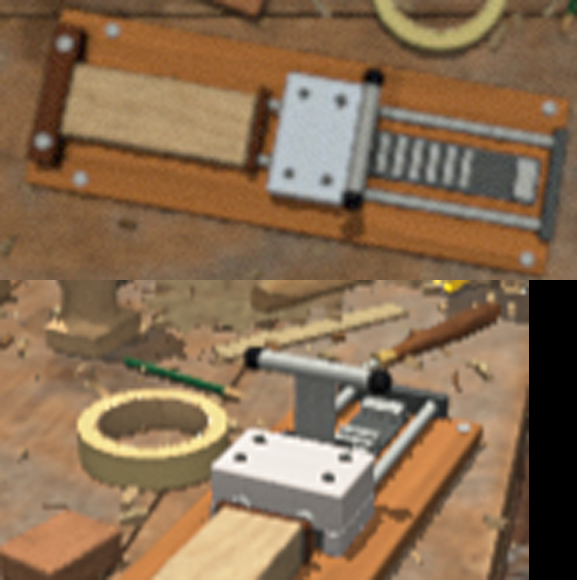

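The top view shows the blank against the stop, the pad pressing it at (262,125), and the balls at (374,77) and (352,200). In the side view the balls are at (255,355) and (378,380). I'll triangulate the bar height and measure the pad compression.

```bash
python3 - <<'E'
from h import *
tp=lambda u,v:(160+(u+.5)/3.497-.5,185+(v+.5)/3.5-.5); sp=lambda u,v:(190+(u+.5)/3.527-.5,168+(v-280+.5)/3.529-.5)
def tri(pt,ps):
    A=[];r=[]
    for n,p in(("top",pt),("side",ps)):
        d=np.load('cam_'+n+'.npz');R=d["R"];t=d["t"];x=(p[0]-d["cx"])/d["fx"];y=(p[1]-d["cy"])/d["fy"]
        A+=[R[0]-x*R[2],R[1]-y*R[2]];r+=[x*t[2]-t[0],y*t[2]-t[1]]
    return np.linalg.lstsq(np.array(A),np.array(r),rcond=None)[0]
for a,b in(((374,77),(255,355)),((352,200),(378,380))):
    X=tri(tp(*a),sp(*b));print(X,l(X),"top@.104",l(ray("top",*tp(*a),.104)))
for p in[(66,66,.048),(62,135,.048),(256,92,.048),(246,163,.048),(287,73,.059),(268,192,.059)]:print(p,l(ray("top",*tp(*p[:2]),p[2])))
# carriage-block and pad profiles: brightness along y at x=+-.036 (pad z .045) start vs now
for f in("top1","t9"):
    im=cv2.imread(f'pics/{f}.png').astype(np.float32); o=-.0593 if f=="top1" else 0
    c=(-.1393,-.0415)[f=="t9"]
    ys=c+np.arange(.054,.098,.002)
    P=np.array([[proj("top",[*(c0+x*ex+y*ey),.045]) for y in ys] for x in np.arange(-.01,.011,.004)],np.float32)
    m=cv2.remap(im,P[...,0],P[...,1],2).mean(0); print(f,[(int((y-c)*1e3+.5),*q.astype(int)) for y,q in zip(ys,m)])
E
```

```text
[0.55269374 0.34316108 0.10430008] [ 0.041  -0.0433] top@.104 [ 0.0415 -0.0432]
[0.4731066  0.3584332  0.10374682] [-0.04   -0.0429] top@.104 [-0.0406 -0.043 ]
(66, 66, 0.048) [0.0191 0.1709]
(62, 135, 0.048) [-0.0289  0.163 ]
(256, 92, 0.048) [0.0248 0.036 ]
(246, 163, 0.048) [-0.0254  0.0334]
(287, 73, 0.059) [0.0404 0.0165]
(268, 192, 0.059) [-0.0429  0.014 ]
top1 [(54, np.int64(193), np.int64(188), np.int64(180)), (56, np.int64(171), np.int64(169), np.int64(166)), (58, np.int64(118), np.int64(119), np.int64(121)), (60, np.int64(69), np.int64(73), np.int64(73)), (62, np.int64(63), np.int64(65), np.int64(64)), (64, np.int64(90), np.int64(93), np.int64(91)), (66, np.int64(129), np.int64(134), np.int64(132)), (68, np.int64(153), np.int64(157), np.int64(155)), (70, np.int64(136), np.int64(140), np.int64(138)), (72, np.int64(91), np.int64(95), np.int64(92)), (74, np.int64(69), np.int64(73), np.int64(71)), (76, np.int64(91), np.int64(93), np.int64(92)), (78, np.int64(131), np.int64(134), np.int64(132)), (80, np.int64(149), np.int64(156), np.int64(152)), (82, np.int64(120), np.int64(125)
[... 760 characters left out ...]
(70, np.int64(17), np.int64(33), np.int64(64)), (72, np.int64(20), np.int64(40), np.int64(74)), (74, np.int64(31), np.int64(49), np.int64(77)), (76, np.int64(53), np.int64(74), np.int64(95)), (78, np.int64(80), np.int64(111), np.int64(132)), (80, np.int64(104), np.int64(143), np.int64(168)), (82, np.int64(111), np.int64(152), np.int64(181)), (84, np.int64(109), np.int64(150), np.int64(179)), (86, np.int64(108), np.int64(148), np.int64(176)), (88, np.int64(108), np.int64(148), np.int64(177)), (90, np.int64(107), np.int64(147), np.int64(176)), (92, np.int64(107), np.int64(148), np.int64(176)), (94, np.int64(108), np.int64(149), np.int64(177)), (96, np.int64(107), np.int64(147), np.int64(177))]
```

Bar is fully down (rod at z 0.104), the pad is pressed in about 11–12 mm, the blank is home and the arm is clear.

```bash
python3 -c "
from rig import manip
print(manip.sign_off())"
```

```text
the job is handed in; nothing more can be done
None
```

The job is handed in: by the final camera pictures the blank is home against the end stop, the pad is pressed in about 11–12 mm, the bar is fully down in its notch, and the arm is clear.

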